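Close the sprung valve housing and hold it shut

ROBOT

A 7-joint arm with a two-finger parallel gripper is mounted at the origin on a cart in front of the work surface, level with it; the furniture and walls round the work are solid. World frame = base frame: x ahead of the robot, y to its left, z up, the work surface at z = 0. Lengths are in m, angles in rad, forces in N, time in s.
With the tool pointing down it reaches from about 0.35 to 0.9 m from the base axis. Payload 8.1 kg.
Tool frame: the origin (TCP) lies on the centre line of the jaws, within the pads' length; the fingertips stand 14 mm ahead of it and the grasp point (between the pads) lies 5 mm behind it (arm.tip_reach is the distance from the TCP to the fingertips, in m); z points along the fingers, y is the direction in which the jaws open and shut (so a half turn about z gives the same grasp; the last joint's range is limited). The gripper opens to 92 mm and grips with 3 to 60 N. Pads are 19 mm wide; open, the fingers measure 130 mm over their backs; the gripper's body (75 mm by 190 mm) begins 47 mm behind the grasp point.
Start: joints at [1.016, 0.434, 0.025, 1.573, -0.012, 1.134, -0.075], TCP at [0.273, -0.562, 0.241] pointing down, gripper open.
Joint ranges: [-2.62, 2.62], [-0.44, 2.09], [-1.27, 1.32], [0.08, 2.57], [-1.32, 4.46], [0.12, 2], [-2.74, 2.74]. Speed limits (rad/s): [2.22, 2.22, 3.01, 3.01, 3.14, 3.14, 3.14].

INTERFACE

Orientations are given as a rotation vector (axis times angle).
In Python, from cell import sensors, vision, arm, nets gives the robot as it stands.
- The arm moves only by the shell command python3 -m handwheel 'ROWS' [FORCE]. ROWS is JSON, a list of rows, each an object of numbers: "tx", "ty", "tz": the shift along the tool's x, y, z in cm; "wx", "wy", "wz": the turn, a rotation vector about the tool's x, y, z in degrees; "claw": the opening, from 0 (shut) to 1 (fully open). A call has 1 to 12 rows; each row is the pose to reach, as a shift and turn from the pose commanded when the call began, along the tool's axes at that moment; what a row does not reach only later rows make up. A row lasts 1/12 s, in which the tool goes at most 41.7 mm and 7.16 degrees, less where a joint would pass 70% of its speed; a pose out of reach is approached as far as the arm can. A call with a gripper value outside its range is refused whole. The fingers move at their own pace and stop on an object; FORCE is the grip in N (left out, the last holds). Time passes only in rows, so rows that repeat a pose let the fingers close. It gives the time, the measured TCP pose, the force and the opening at its end, in the units of the state.
- sensors.observe(): the state, without advancing time (a new reading comes with each control period).
- vision.get_image(name): name is "scene" or "top"; returns (picture, depth): 480x640x3 uint8, blue, green, red; 480x640 float32, m along the optical axis (not along the pixel's ray), 0 where there is no reading.
- vision.camera_model(name): a dict with "K" (3x3 intrinsics, pixels), "xyz" and "attitude" of the camera in the world. Camera axes: x right, y down, z forward; pixel columns grow to the right and rows downward; lengths in m; the calibration is good to about 2 mm. A picture is of the moment at which its call begins. camera_model takes no time and is no camera call.
- arm.sign_off(): hands the job in, once; it reports no verdict.
Trained networks look in the newest picture that a camera, given by its name, has taken for a name from the list of things; names that differ only in an ending like _2 or _b are one class to them, and where a whole thing is asked for, a point or a joint stands for the part that bears it (a point fixed in the world has none). Each returns a list of dicts, best first, with "score" (0 to 1); they miss things now and then, are a little off and sometimes report something else, mostly with a low value. They report only what shows in the picture. A call takes as long as a camera call. They do not tell look-alikes from the thing itself.
- nets.cut_out(label, camera): "region" (480x640 bool, what is visible of it) and "uv" ([column, row] in pixels, amid what is visible of it).
The state is a dict: "clock": time; "joints": joint angles; "dq": joint speeds; "joint_efforts": joint torques, N m; "position": TCP position; "ee_rot": TCP orientation; "force": force on the tool from outside, world axes, zero at the start; "ft_torque": the same for the moment, N m; "width": opening from 0.0 (shut) to 1.0 (fully open).
Only numpy, scipy, OpenCV 4.12 (cv2) and the standard library are available. Lean on these libraries where they do the work, as an engineer would, in place of code of your own. Each camera call takes 0.05 s, during which the arm holds its last target.

TASK

A brass bush has been parked over the thicker dowel of the valve housing: lift it off and stand it upright on the bench top, well clear of the housing (at least 12 cm from the housing's centre). Then fit the loose cover onto the housing with both dowels in their holes, thick dowel in the large hole, and press it down against the sprung plunger until the joint is fully closed. Finish while still holding the cover pressed shut with the gripper, so that a workmate could start the screws; leave the nut tin, the oil can and the spanner alone.

Things in the scene. Friction and masses are not known exactly. Their poses are not given: they have to be found in the camera images.
- joint_centre (a point): centre of the flat bright joint face on top of the dark green valve housing's lower half, which is fixed to the bench. The face is 72 x 134 mm (x, y of this frame) and 52 mm above the bench; the foot below is 112 x 128 mm. z is up; y runs from the thin dowel to the thick dowel. A brass plunger (17 mm across) stands out of the face at this point.
- thick_dowel (a point): root, on the joint face, of the upright steel dowel of 12 mm diameter; it lies 46 mm from the centre along +y of the housing. The dowel stands 18.5 mm above the face; its top 4 mm taper to a nose of 7 mm
- thin_dowel (a point): root, on the joint face, of the upright steel dowel of 8 mm diameter, 46 mm from the centre along -y of the housing; also 18.5 mm tall with its top 4 mm tapered to 4 mm
- plunger (a joint): travel of the sprung plunger in m: 0 as it stands free, 9 mm above the joint face; 0.009 pressed flush with the face. Its spring pushes up with about 6 N at 0 and 12 N when flush, more than the cover weighs, so that a cover left alone is lifted and stands open; about 9 N of downward push on the cover closes it
- cover: the loose cover (about 0.4 kg) as a body; origin at the centre of its flat underside, z up, y from the small hole to the large hole. It starts lying on the bench with the underside down, at most 1 rad out of line with the housing, so that no half turn is needed
- cover_centre (a point): centre of the loose dark green cover, 24 mm above its underside (axes as cover). The cover is a flange 70 x 132 mm (x, y) and 20 mm thick with a raised boss in the middle, from 20 to 48 mm above the underside, 40 mm wide in x between flat parallel sides (flat for 26 mm along y) and 66 mm long in y with round ends; a hexagon plug of 17 mm tops it to 55 mm. Grip the boss across its flats
- large_hole (a point): centre, at the underside, of the cover's through hole for the thick dowel: 13.6 mm diameter with chamfered mouth, 46 mm from the cover's centre along its +y
- small_hole (a point): centre, at the underside, of the cover's through hole for the thin dowel: 9.6 mm diameter with chamfered mouth, 46 mm from the cover's centre along its -y
- bush: the brass bush as a body, origin at the centre of its lower end, z along its bore (up at the start)
- bush_centre (a point): centre of the brass bush, a ring 34 mm in outer diameter and 30 mm tall (0.09 kg), half-way up; it starts standing on the joint face loosely around the thick dowel, and lifts straight off
- nut_tin: open tin of nuts, 74 mm across and 45 mm tall, origin at the centre of its underside; a bystander that stands on the bench to one side of the housing while the cover lies to the other
- oil_can: copper oil can, 76 mm across, 177 mm tall with its spout, origin under its centre; a bystander on the bench at the robot's left
- spanner: flat double-ended spanner 226 mm long (its y), 43 mm wide, 8 mm thick, origin under its middle; a bystander on the bench at the robot's right
Things that resemble listed ones, but are neither listed nor needed, are in the scene too. What is shaped like the bush but black or red is not meant.

How it is judged:
By the outcome, as a careful person would: the job done as asked, in the order asked, and still so for the second after the job is handed in, while the arm keeps its last pose, push and grip.
It also fails if it takes over 58 s, if anything falls off the work surface, if the arm or the gripper's body presses on something with over 40 N, if the wrist force passes 120 N, or if a joint passes its speed limit or range.

## Working session

There is one attempt and no reset: what is moved stays moved. The work goes in short steps, Python scripts to look and compute and a shell command to move; the robot and the scene stay as the last step left them, time stands still between calls to the robot, and variables do not carry over. Pictures are saved under pics/ and viewed, and the job is handed in when it is done.

```bash
ls; mkdir -p pics; python3 - <<'E'
from cell import sensors, vision, arm, nets
import cv2
print(sensors.observe(), arm.tip_reach)
for n in("scene","top"):
    p,d=vision.get_image(n); cv2.imwrite(f"pics/{n}0.png",p); print(n,vision.camera_model(n))
E
```

```text
pics
{'clock': 0.0, 'joints': array([ 1.01636674,  0.43521544,  0.02492828,  1.57409488, -0.01157578,
        1.13400674, -0.07513528]), 'dq': array([ 7.84028519e-04, -1.33606660e-04,  6.62864835e-04, -7.15119818e-04,
        2.92586771e-04, -6.35412783e-04, -8.42321360e-05]), 'joint_efforts': array([ 1.12774435e-04, -6.67847013e+01,  9.85125303e-01, -3.14453852e+01,
       -6.03415235e-02,  4.30399377e-02,  1.72591394e-04]), 'position': array([ 0.27263335, -0.56185364,  0.23994999]), 'ee_rot': array([-3.06032019e+00, -7.03291340e-01,  7.77113759e-04]), 'force': array([0.90428747, 0.52720224, 0.05353586]), 'ft_torque': array([3.04061916e-05, 9.34361291e-03, 1.49592106e-02]), 'width': 0.9989480718789453} 0.014
scene {'K': array([[496.05342382,   0.        , 315.08588898],
       [  0.        , 496.05342382, 237.55466486],
       [  0.        ,   0.        ,   1.        ]]), 'xyz': array([-0.08884236,  0.89810747,  0.58533985]), 'attitude': array([-0.73227629,  2.30207622, -1.47039814])}
top {'K': array([[607.03453509,   0.        , 315.29218378],
       [  0.        , 607.03453509, 229.42964461],
       [  0.        ,   0.        ,   1.        ]]), 'xyz': array([ 0.23393632, -0.01883296,  1.78288546]), 'attitude': array([-2.1609997 ,  2.1027746 , -0.20598661])}
```

View pics/scene0.png

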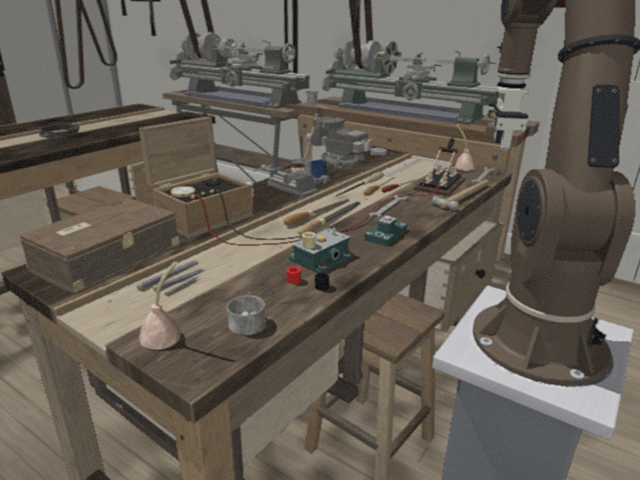

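View pics/top0.png

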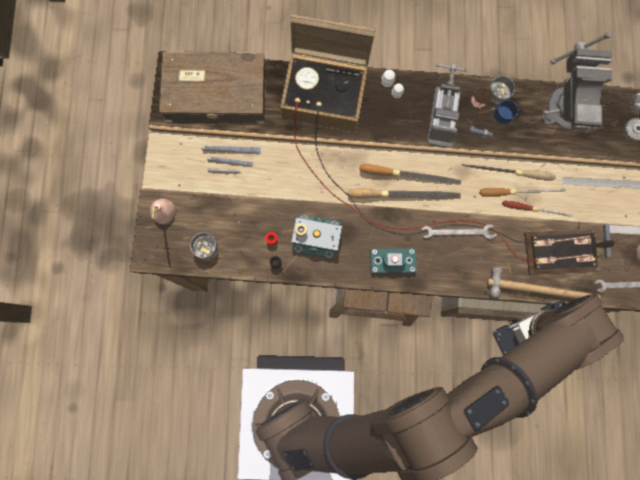

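```bash
cat > h.py <<'E'
from cell import sensors, vision, arm, nets
import cv2, numpy as np
from scipy.spatial.transform import Rotation as R
C={n:vision.camera_model(n) for n in("scene","top")}
def proj(n,P):
    c=C[n];q=(np.atleast_2d(P)-c["xyz"])@R.from_rotvec(c["attitude"]).as_matrix()
    return (q/q[:,2:])[:,:2]*c["K"][0,0]+c["K"][:2,2]
def ray(n,uv):
    c=C[n];v=np.append((np.array(uv,float)-c["K"][:2,2])/c["K"][0,0],1)
    return c["xyz"],R.from_rotvec(c["attitude"]).as_matrix()@v
def atz(n,uv,z):
    o,d=ray(n,uv);return o+d*(z-o[2])/d[2]
def tri(a,b):
    A=0;B=0
    for n,uv in(("top",a),("scene",b)):
        o,d=ray(n,uv);d=d/np.linalg.norm(d);M=np.eye(3)-np.outer(d,d);A=A+M;B=B+M@o
    X=np.linalg.solve(A,B);return X,[proj(n,X)[0]-uv for n,uv in(("top",a),("scene",b))]
def crop(n,p,x0,y0,w,h,s,f):
    cv2.imwrite(f,cv2.resize(p[y0:y0+h,x0:x0+w],None,fx=s,fy=s,interpolation=cv2.INTER_CUBIC))
E
python3 - <<'E'
from h import *
P={}
for n in C:
    p,d=vision.get_image(n);P[n]=(p,d);np.savez(f"pics/{n}_0.npz",p=p,d=d)
crop("top",P["top"][0],255,200,180,90,4.4,"pics/t1.png")
crop("scene",P["scene"][0],270,200,150,100,5,"pics/s1.png")
for l in["cover_centre","large_hole","small_hole","bush_centre","plunger","thin_dowel","joint_centre","cover","bush","nut_tin","oil_can","spanner"]:
  for n in C:
    r=nets.cut_out(l,n)
    print(l,n,[(round(float(a["score"]),2),np.round(a["uv"],1).tolist(),int(a["region"].sum())) for a in r[:3]])
E
```

```text
cover_centre scene [(0.55, [388.5, 233.0], 766)]
cover_centre top [(0.95, [394.3, 260.6], 1152), (0.2, [299.4, 232.3], 115)]
large_hole scene [(0.66, [387.1, 231.8], 803)]
large_hole top [(0.66, [394.9, 260.4], 1089), (0.22, [320.8, 237.9], 1593)]
small_hole scene [(0.58, [387.5, 231.8], 779)]
small_hole top [(0.73, [394.5, 262.0], 1088)]
bush_centre scene [(0.78, [305.7, 239.9], 196), (0.53, [296.7, 276.3], 264), (0.49, [320.4, 278.4], 198)]
bush_centre top [(0.43, [297.5, 228.8], 47)]
plunger scene []
plunger top []
thin_dowel scene [(0.76, [325.7, 254.0], 1709), (0.67, [385.7, 206.1], 232)]
thin_dowel top [(0.98, [313.3, 237.1], 1596), (0.25, [463.4, 233.8], 492)]
joint_centre scene [(0.95, [324.9, 251.1], 1685)]
joint_centre top [(0.69, [317.4, 239.8], 1575)]
cover scene [(0.69, [386.9, 230.4], 828)]
cover top [(0.72, [394.1, 258.4], 1088)]
bush scene [(0.57, [322.1, 281.3], 239), (0.47, [293.0, 274.1], 213)]
bush top [(0.52, [270.4, 238.5], 84)]
nut_tin scene [(0.83, [246.8, 312.2], 1268), (0.54, [159.9, 330.9], 1434), (0.34, [387.5, 231.1], 848)]
nut_tin top [(0.8, [203.2, 243.3], 579)]
oil_can scene [(0.9, [163.4, 329.7], 1517), (0.19, [386.4, 233.7], 845)]
oil_can top [(0.83, [162.6, 213.8], 513)]
spanner scene [(0.51, [387.5, 208.3], 218), (0.16, [246.2, 316.3], 1276)]
spanner top [(0.74, [461.3, 234.8], 456), (0.27, [320.0, 237.6], 1698)]
```

```bash
python3 -c "
from h import *
print(sensors.observe()['clock'])"
```

```text
1.4
```

View pics/t1.png

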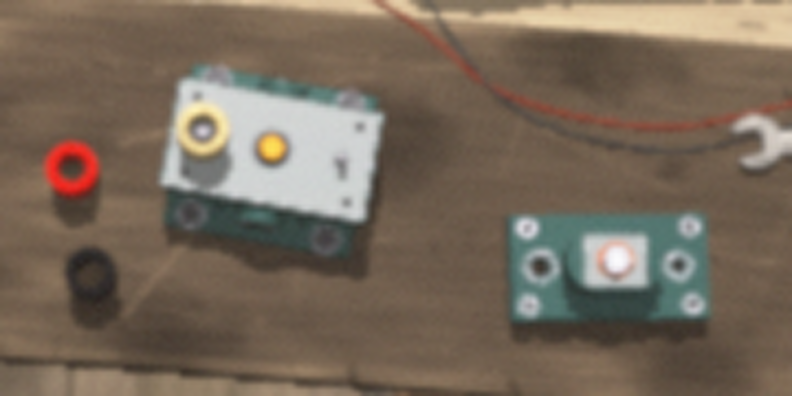

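View pics/s1.png

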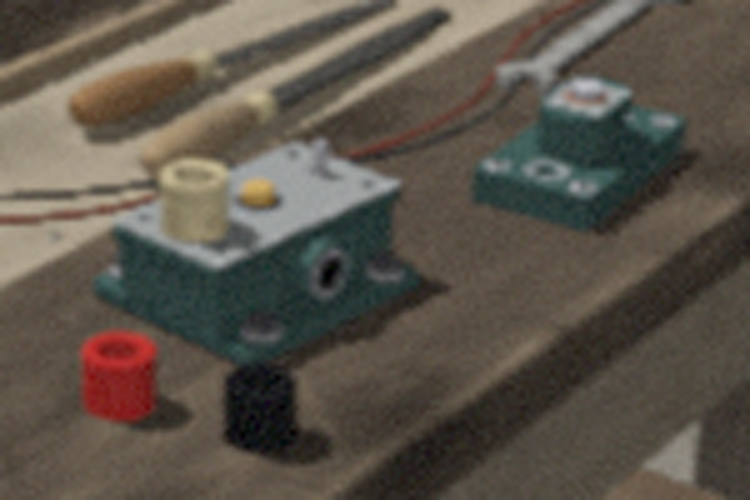

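```bash
python3 - <<'E'
from h import *
def px(x,y,x0,y0,s):return np.array([(x+.5)/s-.5+x0,(y+.5)/s-.5+y0])
T=lambda x,y:px(x,y,255,200,4.4); S=lambda x,y:px(x,y,270,200,5)
pts={"bush top":((203,130),(193,171)),"plunger top":((272,148),(258,190)),"thin top":((342,161),(320,155)),
"face c pp(bush,near)":((161,186),(212,268)),"face near right":((367,221),(402,187)),
"cover Lhole":((540,266),(547,170)),"plug":((616,261),(588,93)),"boss tl":((584,234),(546,80)),"boss":((585,287),(605,113)),"boss tr":((648,235),(573,77)),"boss br":((645,289),(632,88)),
"fl near L":((510,321),(590,205)),"fl nearR":((709,321),(684,120))}
for k,(a,b) in pts.items():
    X,r=tri(T(*a),S(*b));print(k,X.round(4),np.round(r,1).tolist())
# white face
p=np.load("pics/top_0.npz")["p"]
hsv=cv2.cvtColor(p,cv2.COLOR_BGR2HSV)
m=((hsv[...,1]<40)&(hsv[...,2]>130)).astype(np.uint8)
n,l,st,c=cv2.connectedComponentsWithStats(m)
for i in range(1,n):
    if st[i,4]>100: print(st[i],c[i])
k=l[236,325]
r=cv2.minAreaRect(np.argwhere(l==k)[:,::-1].astype(np.float32));print(r)
b=cv2.boxPoints(r)
print([atz("top",q,.052).round(4).tolist() for q in b], atz("top",r[0],.052))
# green cover
g=((hsv[...,0]>75)&(hsv[...,0]<105)&(hsv[...,1]>70)).astype(np.uint8)
n,l,st,c=cv2.connectedComponentsWithStats(g)
for i in range(1,n):
    if st[i,4]>200: print(st[i],c[i])
k=l[250,375]; r=cv2.minAreaRect(np.argwhere(l==k)[:,::-1].astype(np.float32));print(r)
b=cv2.boxPoints(r)
print([atz("top",q,.02).round(4).tolist() for q in b], atz("top",r[0],.02))
E
```

```text
bush top [0.5449 0.0066 0.0834] [[-0.1, -0.2], [0.2, 0.0]]
plunger top [ 0.5382 -0.039   0.058 ] [[0.0, 0.1], [-0.1, -0.0]]
thin top [ 0.5304 -0.0847  0.0627] [[-0.0, -0.1], [0.1, 0.0]]
face c pp(bush,near) [0.5133 0.0339 0.0511] [[-0.2, -0.4], [0.5, 0.1]]
face near right [ 0.4926 -0.1029  0.0483] [[0.1, 0.2], [-0.3, -0.0]]
cover Lhole [ 0.4696 -0.22    0.0209] [[0.1, 0.3], [-0.3, -0.0]]
plug [ 0.4705 -0.2662  0.0507] [[0.1, 0.2], [-0.2, -0.0]]
boss tl [ 0.4859 -0.2437  0.0623] [[0.1, 0.2], [-0.3, -0.0]]
boss [ 0.4515 -0.2466  0.0505] [[0.3, 0.6], [-0.7, -0.1]]
boss tr [ 0.4896 -0.2872  0.0486] [[-0.1, -0.2], [0.2, 0.0]]
boss br [ 0.4526 -0.285   0.0519] [[0.0, 0.1], [-0.1, -0.0]]
fl near L [ 0.4328 -0.2006  0.0174] [[0.1, 0.2], [-0.3, -0.0]]
fl nearR [ 0.4381 -0.332   0.0194] [[-0.2, -0.4], [0.5, 0.1]]
[297  68  21  20 321] [306.75077882  77.60747664]
[382  69  13  17 159] [387.87421384  76.58490566]
[392  83  12  13 116] [397.43103448  89.10344828]
[491  83  19  15 146] [500.15068493  89.91780822]
[435  88  11  21 146] [439.56164384  99.00684932]
[452  93   8  19 111] [455.36036036
[... 543 characters left out ...]
394.41818182 258.62424242]
[492 268  10  28 185] [496.09189189 281.14054054]
[595 280  45  12 248] [617.02419355 284.58064516]
[510 312  30  27 241] [524.14937759 325.48547718]
[ 237  368  118  112 4795] [282.26193952 409.27632951]
[298 472  53   8 284] [322.75704225 476.27112676]
((316.3653564453125, 231.67308044433594), (47.26398849487305, 28.632957458496094), 11.309932708740234)
[[0.5144, 0.0357, 0.052], [0.5976, 0.0221, 0.052], [0.574, -0.1134, 0.052], [0.4911, -0.0987, 0.052]] [ 0.54408965 -0.03861062  0.052     ]
((319.5, 239.5), (479.0, 639.0), 90.0)
[[1.2615, 0.975, 0.02], [1.3317, -1.0511, 0.02], [-0.1194, -0.949, 0.02], [-0.1598, 0.8059, 0.02]] [ 0.52668882 -0.04880291  0.02      ]
```

```bash
cat >> h.py <<'E'
from scipy.optimize import minimize
def gradfit(imgs,models,x0,cams,z):
    """models: list of Nx3 edge point arrays with normals in local frame; pose x,y,yaw"""
    G={}
    for n in cams:
        im=cv2.GaussianBlur(imgs[n].astype(np.float32),(0,0),0.8)
        G[n]=[(cv2.Sobel(im[...,c],cv2.CV_32F,1,0)/8,cv2.Sobel(im[...,c],cv2.CV_32F,0,1)/8) for c in range(3)]
    def cost(x):
        c,s=np.cos(x[2]),np.sin(x[2]);M=np.array([[c,-s,0],[s,c,0],[0,0,1]]);t=np.array([x[0],x[1],z])
        tot=0
        for n in cams:
            for P,N in models:
                a=proj(n,P@M.T+t);b=proj(n,(P+N*1e-3)@M.T+t);
                # tangent normal in image: use perpendicular of edge direction
                d=a[-1]-a[0];d/=np.linalg.norm(d);nn=np.array([-d[1],d[0]]);nn*=np.sign(nn@(b-a)[0])
                g=0
                for gx,gy in G[n]:
                    u=a[:,0].astype(np.float32)[None];v=a[:,1].astype(np.float32)[None]
                    q=cv2.remap(gx,u,v,cv2.INTER_CUBIC)[0]*nn[0]+cv2.remap(gy,u,v,cv2.INTER_CUBIC)[0]*nn[1]
                    g=g+q
                tot-=abs(g.mean()) if False else np.abs(g).mean()
        return tot/len(cams)/len(models)
    best=None
    rng=np.random.default_rng(0)
    for k in range(12):
        st=np.array(x0)+(rng.normal(size=3)*[.003,.003,.03] if k else 0)
        r=minimize(cost,st,method="Nelder-Mead",options=dict(initial_simplex=st+np.array([[0,0,0],[.003,0,0],[0,.003,0],[0,0,.03]]),xatol=1e-5,fatol=1e-4))
        if best is None or r.fun<best.fun:best=r
    return best.x,best.fun
def rect(hx,hy,z=0,cut=0.92):
    t=np.linspace(-cut,cut,80)[:,None];o=np.ones_like(t)
    L=[]
    for s in(1,-1):
        L.append((np.hstack([s*hx*o,hy*t,z*o]),np.array([s,0,0])))
        L.append((np.hstack([hx*t,s*hy*o,z*o]),np.array([0,s,0])))
    return L
def line(a,b,nrm):
    t=np.linspace(0.05,.95,60)[:,None];return (np.array(a)*(1-t)+np.array(b)*t,np.array(nrm))
E
python3 - <<'E'
from h import *
I={n:np.load(f"pics/{n}_0.npz")["p"] for n in C}
H=rect(.036,.067)
for cams in(["top"],["scene"],["top","scene"]):
    print("H",cams,gradfit(I,H,[.539,-.038,-.17+.0],cams,.052))
Cv=rect(.035,.066,.02)
for cams in(["top"],["scene"],["top","scene"]):
    print("C",cams,gradfit(I,Cv,[.4705,-.266,0.02],cams,0))
E
```

```text
H ['top'] (array([ 0.53837659, -0.03862944, -0.15521165]), np.float64(-111.00921938576889))
H ['scene'] (array([ 0.53634762, -0.03731904, -0.1452701 ]), np.float64(-73.01469376840738))
H ['top', 'scene'] (array([ 0.53788431, -0.03832318, -0.15327316]), np.float64(-90.64285531262162))
C ['top'] (array([ 0.47208031, -0.26807138,  0.04145921]), np.float64(-34.69821547101784))
C ['scene'] (array([ 0.47139159, -0.26813904,  0.04416056]), np.float64(-35.59193317124859))
C ['top', 'scene'] (array([ 0.47190455, -0.26815418,  0.04265412]), np.float64(-35.06668818079636))
```

```bash
cat >> h.py <<'E'
def want(pos,jaw):
    """jaw: world angle (rad) of tool y; tool z down"""
    s=sensors.observe();Rc=R.from_rotvec(s["ee_rot"]);best=None
    for j in(jaw,jaw+np.pi):
        y=np.array([np.cos(j),np.sin(j),0]);z=np.array([0,0,-1.]);x=np.cross(y,z)
        Rt=R.from_matrix(np.stack([x,y,z],1));w=(Rc.inv()*Rt).as_rotvec(degrees=True)
        if best is None or np.linalg.norm(w)<np.linalg.norm(best):best=w
    t=Rc.inv().apply(np.array(pos)-s["position"])*100
    print("t",s["clock"],"pos",s["position"].round(4),"F",s["force"].round(1),"w",round(s["width"],3),"| tx,ty,tz",t.round(2),"w",best.round(2)," q7",s["joints"].round(2))
E
python3 - <<'E'
from h import *
Rc=R.from_rotvec(sensors.observe()["ee_rot"]).as_matrix();print(Rc.round(3))
want([.5449,.0068,.15],-.153)
want([.5449,.0068,.15],-.153+np.pi)
d=np.load("pics/top_0.npz")["d"]
c=C["top"];M=R.from_rotvec(c["attitude"]).as_matrix()
for uv in[(271,239),(276,264),(203,247),(162,212),(168,260),(240,240),(240,225),(250,250),(330,262),(365,230),(240,180),(350,220),(394,275)]:
    z=d[uv[1],uv[0]];X=c["xyz"]+M@np.append((np.array(uv)-c["K"][:2,2])/c["K"][0,0]*z,z);print(uv,X.round(3))
E
```

```text
[[ 0.9    0.436  0.   ]
 [ 0.436 -0.9   -0.   ]
 [-0.     0.    -1.   ]]
t 1.4 pos [ 0.2728 -0.5623  0.2407] F [-0.3 -0.5  0.2] w 0.998 | tx,ty,tz [ 49.32 -39.33   9.07] w [  0.     0.   -55.36]  q7 [ 1.02  0.43  0.03  1.57 -0.01  1.13 -0.08]
t 1.4 pos [ 0.2728 -0.5623  0.2407] F [-0.3 -0.5  0.2] w 0.998 | tx,ty,tz [ 49.32 -39.33   9.07] w [  0.     0.   -55.36]  q7 [ 1.02  0.43  0.03  1.57 -0.01  1.13 -0.08]
(271, 239) [ 0.528  0.095 -0.003]
(276, 264) [0.453 0.077 0.001]
(203, 247) [0.497 0.295 0.004]
(162, 212) [0.587 0.408 0.062]
(168, 260) [0.455 0.394 0.006]
(240, 240) [0.521 0.186 0.007]
(240, 225) [0.567 0.189 0.   ]
(250, 250) [0.492 0.156 0.004]
(330, 262) [ 0.463 -0.082  0.005]
(365, 230) [ 0.563 -0.185 -0.003]
(240, 180) [ 0.708  0.197 -0.009]
(350, 220) [ 0.592 -0.139  0.   ]
(394, 275) [ 0.43  -0.271  0.001]
```

```bash
python3 -m handwheel '[{"tx":2,"ty":-1.6,"claw":0.65},{"tx":5,"ty":-4,"wz":-4},{"tx":8,"ty":-6.4,"wz":-9},{"tx":11,"ty":-8.8,"wz":-14},{"tx":14,"ty":-11.2,"wz":-19},{"tx":17,"ty":-13.6,"wz":-24},{"tx":20,"ty":-16,"wz":-29},{"tx":23,"ty":-18.4,"wz":-34},{"tx":26,"ty":-20.8,"wz":-39},{"tx":29,"ty":-23.2,"wz":-44},{"tx":32,"ty":-25.6,"wz":-49},{"tx":34,"ty":-27.2,"wz":-52}]' 20; python3 -c "
from h import *
want([.5449,.0068,.12],-.153)"
```

```text
t 1.4 pos [ 0.2728 -0.5623  0.2407] F [-0.3 -0.5  0.2] w 0.998 | tx,ty,tz [ 49.32 -39.33  12.07] w [  0.     0.   -55.36]  q7 [ 1.02  0.43  0.03  1.57 -0.01  1.13 -0.08]invalid input
```

```bash
python3 -m handwheel '[{"tx":2,"ty":-1.6,"tz":0,"wx":0,"wy":0,"wz":0,"claw":0.65},{"tx":5,"ty":-4,"tz":0,"wx":0,"wy":0,"wz":-4,"claw":0.65},{"tx":8,"ty":-6.4,"tz":0,"wx":0,"wy":0,"wz":-9,"claw":0.65},{"tx":11,"ty":-8.8,"tz":0,"wx":0,"wy":0,"wz":-14,"claw":0.65},{"tx":14,"ty":-11.2,"tz":0,"wx":0,"wy":0,"wz":-19,"claw":0.65},{"tx":17,"ty":-13.6,"tz":0,"wx":0,"wy":0,"wz":-24,"claw":0.65},{"tx":20,"ty":-16,"tz":0,"wx":0,"wy":0,"wz":-29,"claw":0.65},{"tx":23,"ty":-18.4,"tz":0,"wx":0,"wy":0,"wz":-34,"claw":0.65},{"tx":26,"ty":-20.8,"tz":0,"wx":0,"wy":0,"wz":-39,"claw":0.65},{"tx":29,"ty":-23.2,"tz":0,"wx":0,"wy":0,"wz":-44,"claw":0.65},{"tx":32,"ty":-25.6,"tz":0,"wx":0,"wy":0,"wz":-49,"claw":0.65},{"tx":34,"ty":-27.2,"tz":0,"wx":0,"wy":0,"wz":-52,"claw":0.65}]' 20; python3 -c "
from h import *
want([.5449,.0068,.12],-.153)"
```

```text
clock: 2.4
position: [0.4614, -0.1654, 0.2412]
ee_rot: [2.435, 1.984, 0.002]
force: [0.6, -0.3, 0.3]
width: 0.649
t 2.4 pos [ 0.4614 -0.1654  0.2412] F [ 0.6 -0.3  0.3] w 0.649 | tx,ty,tz [18.54  4.69 12.14] w [ 0.07 -0.05 -2.9 ]  q7 [ 0.53  0.24 -0.35  1.87  0.1   1.04 -0.07]
```

```bash
python3 -m handwheel '[{"tx":3,"ty":0.8,"tz":0.5,"wx":0,"wy":0,"wz":-1,"claw":0.65},{"tx":6,"ty":1.6,"tz":2,"wx":0,"wy":0,"wz":-2,"claw":0.65},{"tx":9,"ty":2.4,"tz":4,"wx":0,"wy":0,"wz":-2.9,"claw":0.65},{"tx":12,"ty":3.2,"tz":6,"wx":0,"wy":0,"wz":-2.9,"claw":0.65},{"tx":15,"ty":3.9,"tz":8,"wx":0,"wy":0,"wz":-2.9,"claw":0.65},{"tx":17.5,"ty":4.5,"tz":10,"wx":0,"wy":0,"wz":-2.9,"claw":0.65},{"tx":18.5,"ty":4.7,"tz":12,"wx":0,"wy":0,"wz":-2.9,"claw":0.65},{"tx":18.5,"ty":4.7,"tz":12.1,"wx":0,"wy":0,"wz":-2.9,"claw":0.65},{"tx":18.5,"ty":4.7,"tz":12.1,"wx":0,"wy":0,"wz":-2.9,"claw":0.65}]'; python3 - <<'E'
from h import *
want([.5449,.0068,.072],-.153)
for n,b in(("top",(255,190,100,80,7)),("scene",(250,170,120,110,5.5))):
    p,d=vision.get_image(n); crop(n,p,*b,f"pics/{n}2.png")
E
```

```text
clock: 3.15
position: [0.544, 0.0021, 0.1188]
ee_rot: [-2.39, -2.036, 0.003]
force: [-0.6, 0.7, 0.2]
width: 0.649
t 3.15 pos [0.544  0.0021 0.1188] F [-0.6  0.7  0.2] w 0.649 | tx,ty,tz [0.48 0.02 4.68] w [-0.15  0.03 -0.37]  q7 [ 0.18  0.47 -0.38  1.88  0.23  0.83 -0.48]
```

View pics/scene2.png

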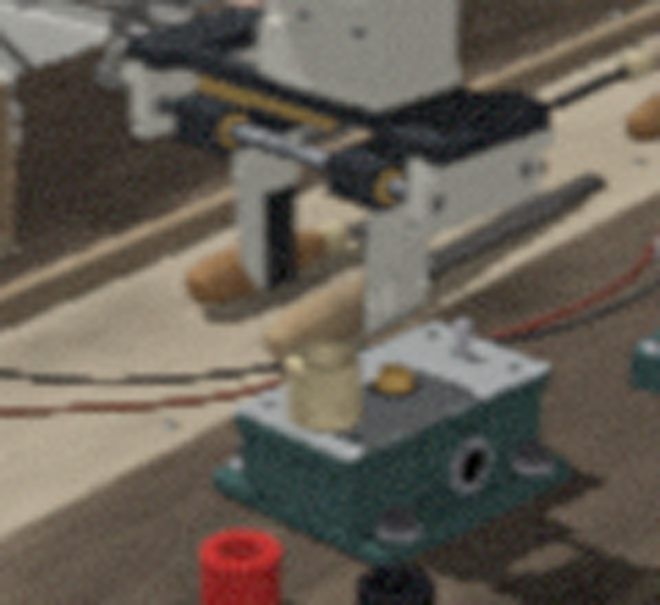

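```bash
python3 - <<'E'
from h import *
s=sensors.observe();Rc=R.from_rotvec(s["ee_rot"])
for y in(-.03,.03):
  for x in (-.0095,.0095):
    P=s["position"]+Rc.apply([x,y,.014])
    print(y,x,(proj("scene",P)[0]-[250,170]+.5)*5.5-.5)
E
```

```text
-0.03 -0.0095 [396.14266287 314.56175543]
-0.03 0.0095 [365.73767938 327.07089977]
0.03 -0.0095 [299.02800168 275.77766434]
0.03 0.0095 [268.57294849 287.50053954]
```

```bash
python3 -m handwheel '[{"tx":0.3,"ty":0,"tz":1,"wx":0,"wy":0,"wz":-0.4,"claw":0.65},{"tx":0.5,"ty":0,"tz":2.5,"wx":0,"wy":0,"wz":-0.4,"claw":0.65},{"tx":0.5,"ty":0,"tz":4,"wx":0,"wy":0,"wz":-0.4,"claw":0.65},{"tx":0.5,"ty":0,"tz":4.7,"wx":0,"wy":0,"wz":-0.4,"claw":0.65},{"tx":0.5,"ty":0,"tz":4.7,"wx":0,"wy":0,"wz":-0.4,"claw":0.65}]'; python3 -c "
from h import *
want([.5449,.0068,.072],-.153)"
```

```text
clock: 3.67
position: [0.5447, 0.0059, 0.0717]
ee_rot: [-2.386, -2.043, 0.003]
force: [0.2, -0.5, 1.0]
width: 0.652
t 3.6667 pos [0.5447 0.0059 0.0717] F [ 0.2 -0.5  1. ] w 0.652 | tx,ty,tz [ 0.09  0.   -0.03] w [-0.1   0.04 -0.1 ]  q7 [ 0.15  0.54 -0.36  1.92  0.28  0.73 -0.52]
```

```bash
python3 -m handwheel '[{"tx":0,"ty":0,"tz":0,"wx":0,"wy":0,"wz":0,"claw":0.3},{"tx":0,"ty":0,"tz":0,"wx":0,"wy":0,"wz":0,"claw":0.3},{"tx":0,"ty":0,"tz":0,"wx":0,"wy":0,"wz":0,"claw":0.3},{"tx":0,"ty":0,"tz":0,"wx":0,"wy":0,"wz":0,"claw":0.3},{"tx":0,"ty":0,"tz":0,"wx":0,"wy":0,"wz":0,"claw":0.3},{"tx":0,"ty":0,"tz":0,"wx":0,"wy":0,"wz":0,"claw":0.3}]' 20
```

```text
clock: 4.17
position: [0.546, 0.0067, 0.0733]
ee_rot: [2.385, 2.044, 0.001]
force: [-0.6, 0.4, 5.3]
width: 0.357
```

```bash
python3 -m handwheel '[{"tx":0,"ty":0,"tz":-0.5,"wx":0,"wy":0,"wz":0,"claw":0.3},{"tx":0,"ty":0,"tz":-1.5,"wx":0,"wy":0,"wz":0,"claw":0.3},{"tx":0,"ty":0,"tz":-3,"wx":0,"wy":0,"wz":0,"claw":0.3},{"tx":0,"ty":0,"tz":-4.5,"wx":0,"wy":0,"wz":0,"claw":0.3},{"tx":0,"ty":0,"tz":-6,"wx":0,"wy":0,"wz":0,"claw":0.3},{"tx":0,"ty":0,"tz":-7,"wx":0,"wy":0,"wz":0,"claw":0.3}]'; python3 - <<'E'
from h import *
want([.56,.185,.14],0)
for n,b in(("top",(255,190,100,80,7)),("scene",(250,170,120,110,5.5))):
    p,d=vision.get_image(n); crop(n,p,*b,f"pics/{n}3.png")
E
```

```text
clock: 4.67
position: [0.5461, 0.0069, 0.1448]
ee_rot: [2.385, 2.044, 0.002]
force: [0.7, 0.3, 0.0]
width: 0.363
t 4.6667 pos [0.5461 0.0069 0.1448] F [0.7 0.3 0. ] w 0.363 | tx,ty,tz [17.81 -1.35  0.48] w [ 0.09 -0.02 -8.81]  q7 [ 0.18  0.44 -0.4   1.86  0.22  0.88 -0.47]
```

View pics/scene3.png

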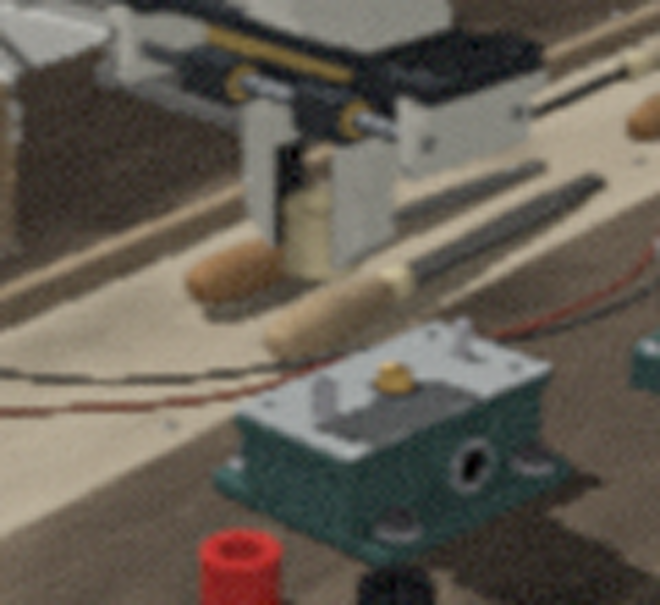

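```bash
python3 -m handwheel '[{"tx":1.5,"ty":-0.1,"tz":0,"wx":0,"wy":0,"wz":0,"claw":0.3},{"tx":4.5,"ty":-0.3,"tz":0,"wx":0,"wy":0,"wz":-2,"claw":0.3},{"tx":7.5,"ty":-0.6,"tz":0,"wx":0,"wy":0,"wz":-4,"claw":0.3},{"tx":10.5,"ty":-0.8,"tz":0,"wx":0,"wy":0,"wz":-6,"claw":0.3},{"tx":13.5,"ty":-1,"tz":0.5,"wx":0,"wy":0,"wz":-8,"claw":0.3},{"tx":16.5,"ty":-1.3,"tz":2.5,"wx":0,"wy":0,"wz":-8.8,"claw":0.3},{"tx":17.8,"ty":-1.4,"tz":5,"wx":0,"wy":0,"wz":-8.8,"claw":0.3},{"tx":17.8,"ty":-1.4,"tz":7.5,"wx":0,"wy":0,"wz":-8.8,"claw":0.3},{"tx":17.8,"ty":-1.4,"tz":9.5,"wx":0,"wy":0,"wz":-8.8,"claw":0.3},{"tx":17.8,"ty":-1.4,"tz":11,"wx":0,"wy":0,"wz":-8.8,"claw":0.3},{"tx":17.8,"ty":-1.4,"tz":11.4,"wx":0,"wy":0,"wz":-8.8,"claw":0.3},{"tx":17.8,"ty":-1.4,"tz":11.4,"wx":0,"wy":0,"wz":-8.8,"claw":0.3}]';  python3 -c "
from h import *
want([.56,.185,.0225],0)"
```

```text
clock: 5.77
position: [0.5578, 0.1843, 0.0271]
ee_rot: [-2.221, -2.22, 0.005]
force: [-0.5, -0.5, -0.4]
width: 0.36
t 5.7667 pos [0.5578 0.1843 0.0271] F [-0.5 -0.5 -0.4] w 0.36 | tx,ty,tz [0.07 0.22 0.46] w [-0.18  0.07 -0.  ]  q7 [-0.15  0.66 -0.38  1.84  0.36  0.71 -0.73]
```

```bash
python3 -m handwheel '[{"tx":0,"ty":0,"tz":0.2,"wx":0,"wy":0,"wz":0,"claw":0.3},{"tx":0,"ty":0,"tz":0.4,"wx":0,"wy":0,"wz":0,"claw":0.3},{"tx":0,"ty":0,"tz":0.45,"wx":0,"wy":0,"wz":0,"claw":0.3},{"tx":0,"ty":0,"tz":0.45,"wx":0,"wy":0,"wz":0,"claw":0.3}]'
```

```text
clock: 6.1
position: [0.5595, 0.1848, 0.0249]
ee_rot: [2.222, 2.22, 0.002]
force: [0.9, 0.6, -0.4]
width: 0.362
```

```bash
python3 -m handwheel '[{"tx":0,"ty":0,"tz":0.2,"wx":0,"wy":0,"wz":0,"claw":0.3},{"tx":0,"ty":0,"tz":0.3,"wx":0,"wy":0,"wz":0,"claw":0.3},{"tx":0,"ty":0,"tz":0.3,"wx":0,"wy":0,"wz":0,"claw":0.3}]'
```

```text
clock: 6.35
position: [0.5593, 0.1848, 0.0214]
ee_rot: [2.222, 2.221, 0.001]
force: [-0.1, -0.2, -1.3]
width: 0.359
```

```bash
python3 -m handwheel '[{"tx":0,"ty":0,"tz":0.1,"wx":0,"wy":0,"wz":0,"claw":0.3},{"tx":0,"ty":0,"tz":0.15,"wx":0,"wy":0,"wz":0,"claw":0.3},{"tx":0,"ty":0,"tz":0.15,"wx":0,"wy":0,"wz":0,"claw":0.3}]'; python3 - <<'E'
from h import *
print(sensors.observe()["force"])
for n,b in(("scene",(200,200,120,110,5.5)),):
    p,d=vision.get_image(n); crop(n,p,*b,f"pics/{n}4.png")
E
```

```text
clock: 6.6
position: [0.5593, 0.1849, 0.0212]
ee_rot: [2.221, 2.22, 0.001]
force: [-4.0, -2.9, 16.7]
width: 0.36
[-4.04505899 -2.92525402 16.7398648 ]
```

View pics/scene4.png

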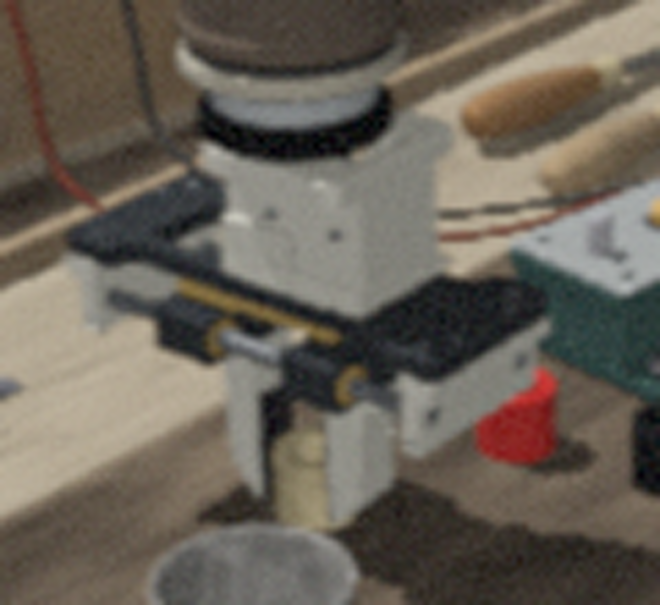

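```bash
python3 -m handwheel '[{"tx":0,"ty":0,"tz":-0.12,"wx":0,"wy":0,"wz":0,"claw":0.3},{"tx":0,"ty":0,"tz":-0.12,"wx":0,"wy":0,"wz":0,"claw":0.5},{"tx":0,"ty":0,"tz":-0.12,"wx":0,"wy":0,"wz":0,"claw":0.65},{"tx":0,"ty":0,"tz":-0.12,"wx":0,"wy":0,"wz":0,"claw":0.65},{"tx":0,"ty":0,"tz":-1,"wx":0,"wy":0,"wz":0,"claw":0.65},{"tx":0,"ty":0,"tz":-3,"wx":0,"wy":0,"wz":0,"claw":0.65},{"tx":0,"ty":0,"tz":-6,"wx":0,"wy":0,"wz":0,"claw":0.65},{"tx":0,"ty":0,"tz":-10,"wx":0,"wy":0,"wz":0,"claw":0.65},{"tx":0,"ty":0,"tz":-14,"wx":0,"wy":0,"wz":0,"claw":0.65},{"tx":0,"ty":0,"tz":-16,"wx":0,"wy":0,"wz":0,"claw":0.65}]'; python3 - <<'E'
from h import *
want([.4719,-.2682,.15],.0427)
p,d=vision.get_image("scene"); crop("scene",p,200,180,200,150,4,f"pics/scene5.png")
E
```

```text
clock: 7.48
position: [0.5603, 0.1859, 0.185]
ee_rot: [2.22, 2.22, 0.008]
force: [1.0, 0.5, 0.8]
width: 0.653
t 7.4833 pos [0.5603 0.1859 0.185 ] F [1.  0.5 0.8] w 0.653 | tx,ty,tz [-45.42  -8.86   3.36] w [ 0.28 -0.13 -2.44]  q7 [-0.09  0.47 -0.46  1.71  0.24  1.01 -0.63]
```

View pics/scene5.png

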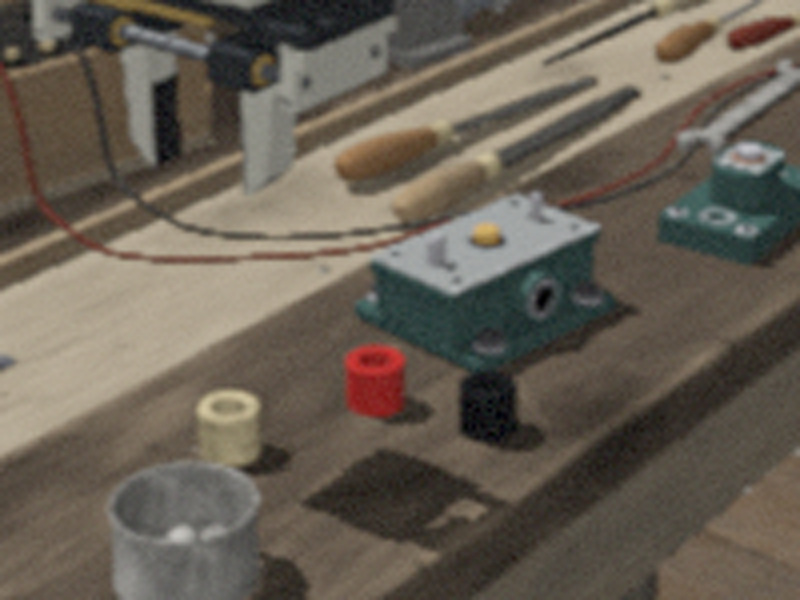

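```bash
python3 -m handwheel '[{"tx":-2,"ty":-0.4,"tz":0,"wx":0,"wy":0,"wz":0,"claw":0.75},{"tx":-5,"ty":-1,"tz":0,"wx":0,"wy":0,"wz":0,"claw":0.75},{"tx":-9,"ty":-1.8,"tz":0,"wx":0,"wy":0,"wz":0,"claw":0.75},{"tx":-13,"ty":-2.5,"tz":0,"wx":0,"wy":0,"wz":-1,"claw":0.75},{"tx":-17,"ty":-3.3,"tz":0,"wx":0,"wy":0,"wz":-1,"claw":0.75},{"tx":-21,"ty":-4.1,"tz":0,"wx":0,"wy":0,"wz":-2,"claw":0.75},{"tx":-25,"ty":-4.9,"tz":0,"wx":0,"wy":0,"wz":-2,"claw":0.75},{"tx":-29,"ty":-5.7,"tz":0,"wx":0,"wy":0,"wz":-2.4,"claw":0.75},{"tx":-33,"ty":-6.5,"tz":0,"wx":0,"wy":0,"wz":-2.4,"claw":0.75},{"tx":-37,"ty":-7.3,"tz":0,"wx":0,"wy":0,"wz":-2.4,"claw":0.75},{"tx":-41,"ty":-8,"tz":0.5,"wx":0,"wy":0,"wz":-2.4,"claw":0.75},{"tx":-44.4,"ty":-8.8,"tz":3,"wx":0,"wy":0,"wz":-2.4,"claw":0.75}]'; python3 - <<'E'
from h import *
want([.4719,-.2682,.1],.0427)
for n in C:
    p,d=vision.get_image(n);np.savez(f"pics/{n}_6.npz",p=p,d=d)
    crop(n,p,*((280,200,80,65,9) if n=="top" else (280,190,140,90,5.6)),f"pics/{n}6.png")
E
```

```text
clock: 8.53
position: [0.4725, -0.2622, 0.1535]
ee_rot: [2.172, 2.26, 0.002]
force: [1.7, -0.7, 0.1]
width: 0.747
t 8.5333 pos [ 0.4725 -0.2622  0.1535] F [ 1.7 -0.7  0.1] w 0.747 | tx,ty,tz [-0.58 -0.11  5.36] w [ 0.32  0.23 -0.16]  q7 [ 0.68  0.42 -0.37  1.87  0.19  0.88  0.26]
```

View pics/scene6.png

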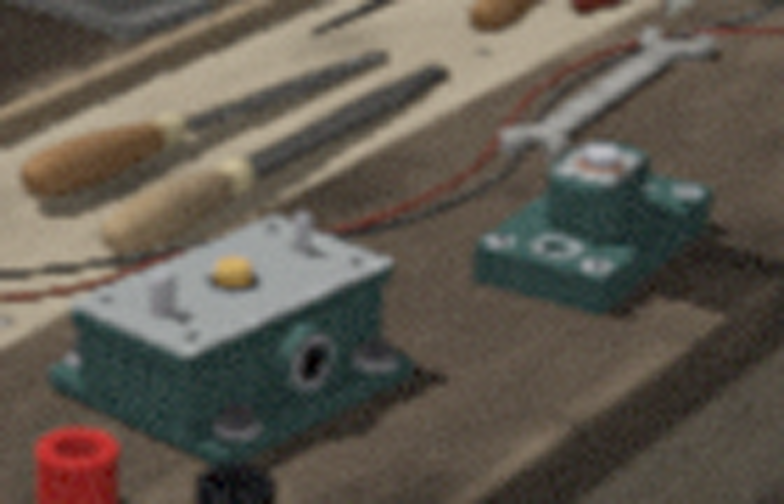

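View pics/top6.png

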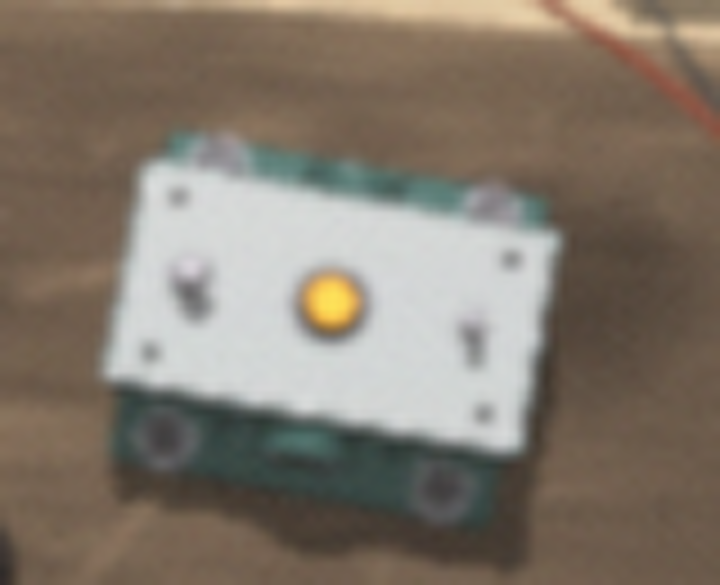

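```bash
python3 - <<'E'
from h import *
I={n:np.load(f"pics/{n}_6.npz")["p"] for n in C}
H=rect(.036,.067)
for cams in(["top"],["scene"],["top","scene"]):
    print("H",cams,gradfit(I,H,[.538,-.038,-.155],cams,.052))
print("C",gradfit(I,rect(.035,.066,.02),[.472,-.268,.043],["scene"],0))
print(tri([(331.5)/9-.5+280,(302.5)/9-.5+200],[233.5/5.6-.5+280,268/5.6-.5+190]))
E
```

```text
H ['top'] (array([ 0.53849909, -0.03871968, -0.15866196]), np.float64(-115.89141079885967))
H ['scene'] (array([ 0.53691001, -0.03794189, -0.15188339]), np.float64(-83.8051091959401))
H ['top', 'scene'] (array([ 0.53810058, -0.0385241 , -0.15522623]), np.float64(-98.89029860572427))
C (array([ 0.47173483, -0.26808532,  0.04871213]), np.float64(-34.896962347324994))
(array([ 0.53828958, -0.03875428,  0.05878191]), [array([0.06782289, 0.12829768]), array([-0.16417638, -0.02995933])])
```

```bash
python3 -m handwheel '[{"tx":-0.3,"ty":-0.1,"tz":1,"wx":0,"wy":0,"wz":0,"claw":0.75},{"tx":-0.6,"ty":-0.1,"tz":3,"wx":0,"wy":0,"wz":0,"claw":0.75},{"tx":-0.6,"ty":-0.1,"tz":5,"wx":0.3,"wy":0.2,"wz":-0.2,"claw":0.75},{"tx":-0.6,"ty":-0.1,"tz":7,"wx":0.3,"wy":0.2,"wz":-0.2,"claw":0.75},{"tx":-0.6,"ty":-0.1,"tz":7.4,"wx":0.3,"wy":0.2,"wz":-0.2,"claw":0.75},{"tx":-0.6,"ty":-0.1,"tz":7.4,"wx":0.3,"wy":0.2,"wz":-0.2,"claw":0.75}]'; python3 - <<'E'
from h import *
want([.4719,-.2682,.04],.0427)
p,d=vision.get_image("scene"); crop("scene",p,330,180,110,80,7,f"pics/scene7.png")
E
```

```text
clock: 9.13
position: [0.47, -0.2626, 0.0754]
ee_rot: [-2.162, -2.267, 0.002]
force: [-0.2, 0.5, 0.2]
width: 0.75
t 9.1333 pos [ 0.47   -0.2626  0.0754] F [-0.2  0.5  0.2] w 0.75 | tx,ty,tz [-0.59  0.19  3.54] w [-0.41 -0.3   0.25]  q7 [ 0.66  0.53 -0.34  1.93  0.25  0.73  0.22]
```

View pics/scene7.png

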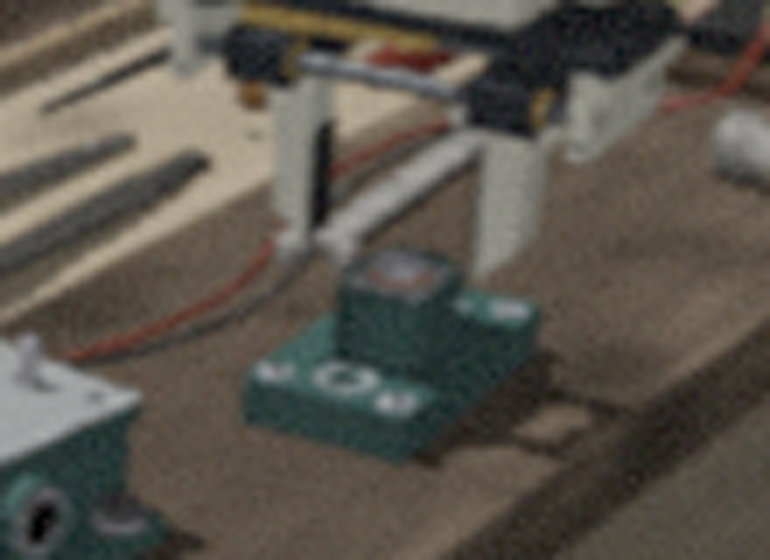

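```bash
python3 -m handwheel '[{"tx":-0.3,"ty":0.2,"tz":0.5,"wx":-0.3,"wy":-0.3,"wz":0.2,"claw":0.75},{"tx":-0.6,"ty":0.2,"tz":1.5,"wx":-0.3,"wy":-0.3,"wz":0.2,"claw":0.75},{"tx":-0.6,"ty":0.2,"tz":2.8,"wx":-0.3,"wy":-0.3,"wz":0.2,"claw":0.75},{"tx":-0.6,"ty":0.2,"tz":3.5,"wx":-0.3,"wy":-0.3,"wz":0.2,"claw":0.75},{"tx":-0.6,"ty":0.2,"tz":3.5,"wx":-0.3,"wy":-0.3,"wz":0.2,"claw":0.75},{"tx":-0.6,"ty":0.2,"tz":3.5,"wx":-0.3,"wy":-0.3,"wz":0.2,"claw":0.75}]'; python3 - <<'E'
from h import *
want([.4719,-.2682,.04],.0427)
E
```

```text
clock: 9.68
position: [0.4724, -0.2699, 0.0413]
ee_rot: [2.174, 2.267, -0.002]
force: [-0.1, 1.1, -0.5]
width: 0.747
t 9.6833 pos [ 0.4724 -0.2699  0.0413] F [-0.1  1.1 -0.5] w 0.747 | tx,ty,tz [ 0.17 -0.04  0.13] w [-0.03  0.09 -0.06]  q7 [ 0.65  0.58 -0.31  1.95  0.28  0.66  0.2 ]
```

```bash
python3 -m handwheel '[{"tx":0.1,"ty":0,"tz":0.1,"wx":0,"wy":0,"wz":0,"claw":0.6},{"tx":0.1,"ty":0,"tz":0.1,"wx":0,"wy":0,"wz":0,"claw":0.48},{"tx":0.1,"ty":0,"tz":0.1,"wx":0,"wy":0,"wz":0,"claw":0.35},{"tx":0.1,"ty":0,"tz":0.1,"wx":0,"wy":0,"wz":0,"claw":0.35},{"tx":0.1,"ty":0,"tz":0.1,"wx":0,"wy":0,"wz":0,"claw":0.35},{"tx":0.1,"ty":0,"tz":0.1,"wx":0,"wy":0,"wz":0,"claw":0.35},{"tx":0.1,"ty":0,"tz":0.1,"wx":0,"wy":0,"wz":0,"claw":0.35}]' 45; python3 - <<'E'
from h import *
want([.4719,-.2682,.14],.0427)
E
```

```text
clock: 10.27
position: [0.4723, -0.2691, 0.0407]
ee_rot: [2.174, 2.266, -0.002]
force: [-1.9, -0.1, 4.3]
width: 0.434
t 10.2667 pos [ 0.4723 -0.2691  0.0407] F [-1.9 -0.1  4.3] w 0.434 | tx,ty,tz [ 0.07 -0.04 -9.93] w [-0.01  0.11 -0.08]  q7 [ 0.64  0.58 -0.31  1.95  0.28  0.65  0.2 ]
```

```bash
python3 -m handwheel '[{"tx":0,"ty":0,"tz":-0.4,"wx":0,"wy":0,"wz":0,"claw":0.35},{"tx":0,"ty":0,"tz":-1.2,"wx":0,"wy":0,"wz":0,"claw":0.35},{"tx":0,"ty":0,"tz":-2.5,"wx":0,"wy":0,"wz":0,"claw":0.35},{"tx":0,"ty":0,"tz":-4,"wx":0,"wy":0,"wz":0,"claw":0.35},{"tx":0,"ty":0,"tz":-5.5,"wx":0,"wy":0,"wz":0,"claw":0.35},{"tx":0,"ty":0,"tz":-7,"wx":0,"wy":0,"wz":0,"claw":0.35},{"tx":0,"ty":0,"tz":-8,"wx":0,"wy":0,"wz":0,"claw":0.35},{"tx":0,"ty":0,"tz":-8,"wx":0,"wy":0,"wz":0,"claw":0.35}]'; python3 - <<'E'
from h import *
want([.5381,-.0385,.1207],-.1552)
E
```

```text
clock: 10.93
position: [0.4736, -0.2692, 0.1227]
ee_rot: [2.172, 2.264, -0.0]
force: [0.5, -1.6, -4.1]
width: 0.433
t 10.9333 pos [ 0.4736 -0.2692  0.1227] F [ 0.5 -1.6 -4.1] w 0.433 | tx,ty,tz [22.79  7.4   0.14] w [ 0.19  0.18 11.28]  q7 [ 0.68  0.46 -0.36  1.89  0.22  0.82  0.25]
```

Lifted (−4 N weight). Carry to above the housing.

```bash
python3 -m handwheel '[{"tx":1,"ty":0.3,"tz":0,"wx":0,"wy":0,"wz":0.5,"claw":0.35},{"tx":3,"ty":1,"tz":0,"wx":0,"wy":0,"wz":1.5,"claw":0.35},{"tx":5.5,"ty":1.8,"tz":0,"wx":0,"wy":0,"wz":3,"claw":0.35},{"tx":8,"ty":2.6,"tz":0,"wx":0,"wy":0,"wz":4.5,"claw":0.35},{"tx":10.5,"ty":3.4,"tz":0,"wx":0,"wy":0,"wz":6,"claw":0.35},{"tx":13,"ty":4.2,"tz":0,"wx":0,"wy":0,"wz":7.5,"claw":0.35},{"tx":15.5,"ty":5,"tz":0,"wx":0,"wy":0,"wz":9,"claw":0.35},{"tx":18,"ty":5.8,"tz":0,"wx":0,"wy":0,"wz":10,"claw":0.35},{"tx":20.5,"ty":6.6,"tz":0,"wx":0,"wy":0,"wz":11,"claw":0.35},{"tx":22,"ty":7.1,"tz":0,"wx":0,"wy":0,"wz":11.3,"claw":0.35},{"tx":22.8,"ty":7.4,"tz":0,"wx":0,"wy":0,"wz":11.3,"claw":0.35},{"tx":22.8,"ty":7.4,"tz":0,"wx":0,"wy":0,"wz":11.3,"claw":0.35}]'; cat > look.py <<'E'
from h import *
import sys
k=sys.argv[1]
P=[]
for n in C:
    p,d=vision.get_image(n);np.savez(f"pics/{n}_{k}.npz",p=p,d=d)
    crop(n,p,*((270,190,90,75,8) if n=="top" else (270,160,130,110,5.4)),f"pics/{n}_{k}.png")
want([.5381,-.0385,.1107],-.1552)
E
python3 look.py 8
```

```text
clock: 11.93
position: [0.5371, -0.0357, 0.1196]
ee_rot: [2.384, 2.046, -0.001]
force: [1.2, -0.0, -4.0]
width: 0.431
t 12.0333 pos [ 0.5364 -0.0391  0.1195] F [ 0.6  0.3 -3.7] w 0.433 | tx,ty,tz [0.08 0.16 0.88] w [-0.04  0.15 -0.04]  q7 [ 0.22  0.46 -0.34  1.9   0.21  0.81 -0.38]
```

View pics/scene_8.png

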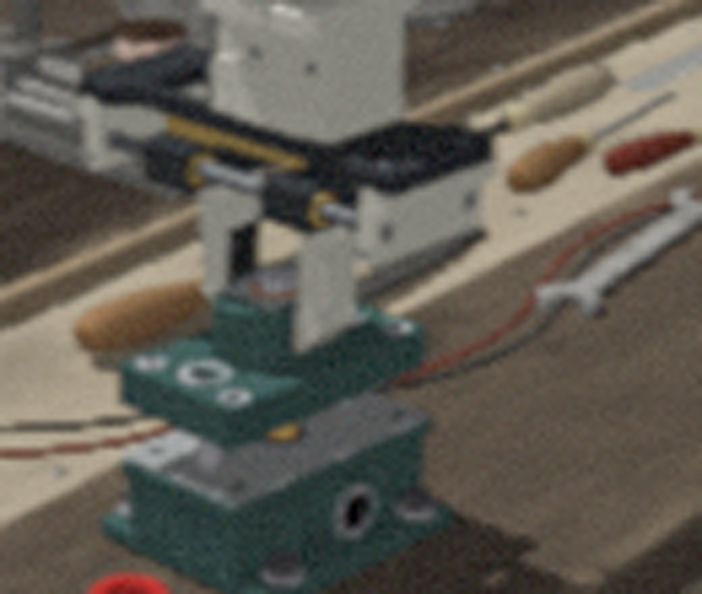

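View pics/top_8.png

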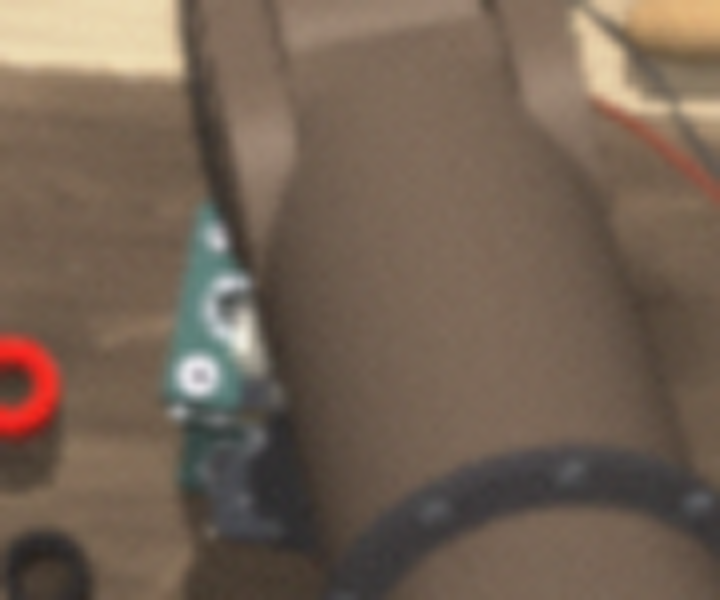

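```bash
cat > fitc.py <<'E'
from h import *
import sys
k=sys.argv[1]; z=float(sys.argv[2])
I={n:np.load(f"pics/{n}_{k}.npz")["p"] for n in C}
hx,hy=.035,.066
def M(zs):
    m=[]
    for zz in zs:
        m.append(line([-hx,hy,zz],[hx,hy,zz],[0,1,0]))
    return m
sc=[line([-hx,hy,.02],[hx,hy,.02],[0,1,0]),line([-hx,hy,0],[hx*.9,hy,0],[0,1,0]),
    line([-hx,hy,.02],[-hx,.01,.02],[-1,0,0]),line([-hx,hy,0],[-hx,-hy,0],[-1,0,0]),line([-hx,-.03,.02],[-hx,-hy,.02],[-1,0,0])]
x0=[.538,-.039,-.155]
for dz in(-.001,0,.001):
    print("scene dz",dz,gradfit(I,sc,x0,["scene"],z+dz))
E
python3 fitc.py 8 .0788; python3 -c "
from h import *
for i in range(4):
    want([.5384,-.0394,.1107],-.1552); vision.get_image('scene')"
```

```text
scene dz -0.001 (array([ 0.53880225, -0.03701889, -0.1511641 ]), np.float64(-46.8129813562544))
scene dz 0 (array([ 0.5376135 , -0.03524344, -0.15063374]), np.float64(-46.76101446361998))
scene dz 0.001 (array([ 0.53641547, -0.03347402, -0.15094838]), np.float64(-46.71041759407207))
t 12.0333 pos [ 0.5364 -0.0391  0.1195] F [ 0.6  0.3 -3.7] w 0.433 | tx,ty,tz [-0.    0.2   0.88] w [-0.04  0.15 -0.04]  q7 [ 0.22  0.46 -0.34  1.9   0.21  0.81 -0.38]
t 12.0833 pos [ 0.5363 -0.0397  0.1196] F [-0.5 -1.3 -4.2] w 0.433 | tx,ty,tz [0.06 0.2  0.89] w [-0.03  0.17 -0.1 ]  q7 [ 0.22  0.46 -0.34  1.9   0.21  0.81 -0.38]
t 12.1333 pos [ 0.5363 -0.0399  0.1197] F [ 0.1  0.4 -4.6] w 0.429 | tx,ty,tz [0.09 0.2  0.9 ] w [-0.03  0.16 -0.15]  q7 [ 0.22  0.46 -0.34  1.9   0.21  0.81 -0.38]
t 12.1833 pos [ 0.5364 -0.0398  0.1198] F [-0.1 -0.4 -4.5] w 0.43 | tx,ty,tz [0.08 0.19 0.91] w [-0.01  0.15 -0.15]  q7 [ 0.22  0.46 -0.34  1.9   0.21  0.81 -0.38]
```

```bash
python3 -m handwheel '[{"tx":0,"ty":0.1,"tz":0.1,"wx":0,"wy":0,"wz":0,"claw":0.35},{"tx":0,"ty":0.1,"tz":0.3,"wx":0,"wy":0,"wz":0,"claw":0.35},{"tx":0,"ty":0.1,"tz":0.3,"wx":0,"wy":0,"wz":0,"claw":0.35},{"tx":0,"ty":0.1,"tz":0.3,"wx":0,"wy":0,"wz":0,"claw":0.35}]'; python3 -c "
from h import *
for i in range(2): vision.get_image('scene')"
python3 look.py 9
cat >> fitc.py <<'E'
tp=[line([-hx,hy,.02],[hx,hy,.02],[0,1,0]),line([-hx,hy,.02],[-hx,hy-.008,.02],[-1,0,0])]
print("top",gradfit(I,tp,x0,["top"],z))
E
python3 fitc.py 9 .0755
```

```text
clock: 12.57
position: [0.5377, -0.0383, 0.1169]
ee_rot: [2.387, 2.041, -0.002]
force: [-0.5, -0.1, -4.0]
width: 0.432
t 12.7667 pos [ 0.5379 -0.0381  0.1171] F [ 1.   0.  -3.8] w 0.439 | tx,ty,tz [-0.04  0.03  0.64] w [ 0.02  0.1  -0.02]  q7 [ 0.22  0.46 -0.34  1.9   0.21  0.81 -0.38]
scene dz -0.001 (array([ 0.54020217, -0.04074256, -0.15340817]), np.float64(-47.24282211831534))
scene dz 0 (array([ 0.53896968, -0.03914444, -0.15517624]), np.float64(-47.182788103142556))
scene dz 0.001 (array([ 0.53777926, -0.0373764 , -0.15482456]), np.float64(-47.129778986889065))
top (array([ 0.53515727, -0.04280697, -0.21984371]), np.float64(-62.9397281060609))
```

View pics/scene_9.png

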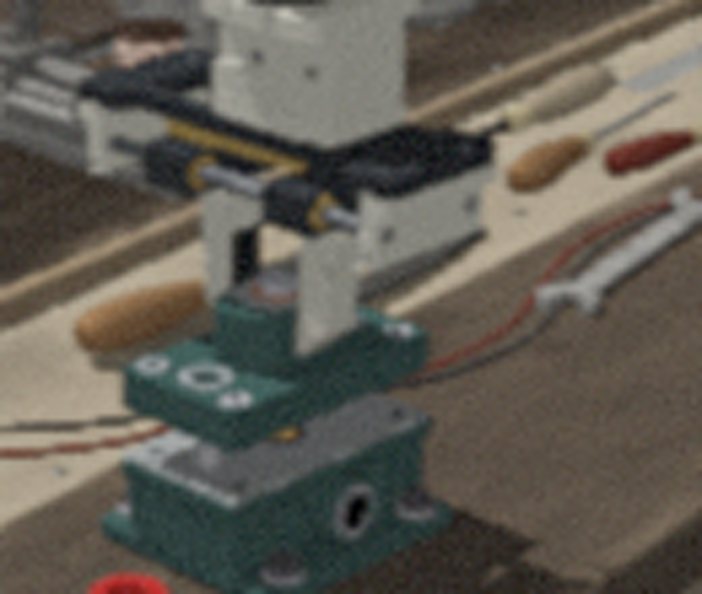

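View pics/top_9.png

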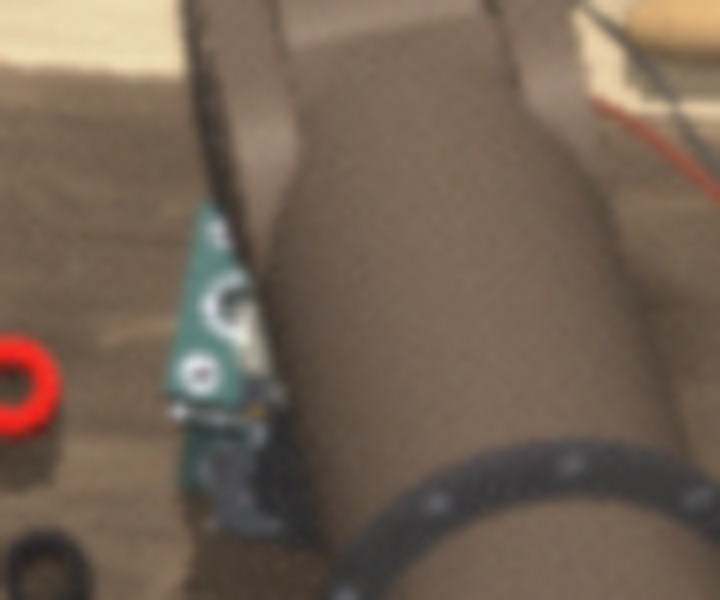

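```bash
python3 -m handwheel '[{"tx":-0.05,"ty":0,"tz":0.2,"wx":0,"wy":0,"wz":0,"claw":0.35},{"tx":-0.05,"ty":0,"tz":0.4,"wx":0,"wy":0,"wz":0,"claw":0.35},{"tx":-0.05,"ty":0,"tz":0.6,"wx":0,"wy":0,"wz":0,"claw":0.35},{"tx":-0.05,"ty":0,"tz":0.8,"wx":0,"wy":0,"wz":0,"claw":0.35},{"tx":-0.05,"ty":0,"tz":0.8,"wx":0,"wy":0,"wz":0,"claw":0.35},{"tx":-0.05,"ty":0,"tz":0.8,"wx":0,"wy":0,"wz":0,"claw":0.35}]' 55; python3 -c "
from h import *
want([.5378,-.0388,.1087],-.1552); print(sensors.observe()['ft_torque'])"
```

```text
clock: 13.27
position: [0.5379, -0.0392, 0.1089]
ee_rot: [2.386, 2.04, -0.002]
force: [1.1, -2.8, -4.0]
width: 0.426
t 13.2667 pos [ 0.5379 -0.0392  0.1089] F [ 1.1 -2.8 -4. ] w 0.426 | tx,ty,tz [ 0.04 -0.02  0.02] w [ 0.03  0.13 -0.05]  q7 [ 0.22  0.47 -0.33  1.91  0.21  0.79 -0.39]
[-0.76823898 -0.29923661  0.03411999]
```

```bash
python3 -m handwheel '[{"tx":0,"ty":0,"tz":0.1,"wx":0,"wy":0,"wz":0,"claw":0.35},{"tx":0,"ty":0,"tz":0.2,"wx":0,"wy":0,"wz":0,"claw":0.35},{"tx":0,"ty":0,"tz":0.3,"wx":0,"wy":0,"wz":0,"claw":0.35},{"tx":0,"ty":0,"tz":0.3,"wx":0,"wy":0,"wz":0,"claw":0.35}]'; python3 -c "
from h import *
want([.5378,-.0388,.1087],-.1552); print(sensors.observe()['ft_torque'])"
```

```text
clock: 13.6
position: [0.5382, -0.0401, 0.1062]
ee_rot: [2.386, 2.039, -0.002]
force: [1.9, -6.3, -3.9]
width: 0.43
t 13.6 pos [ 0.5382 -0.0401  0.1062] F [ 1.9 -6.3 -3.9] w 0.43 | tx,ty,tz [ 0.12 -0.06 -0.25] w [ 0.08  0.18 -0.09]  q7 [ 0.22  0.48 -0.33  1.91  0.22  0.79 -0.39]
[-1.80660997 -0.56369759  0.01020317]
```

```bash
python3 -m handwheel '[{"tx":-0.1,"ty":0.03,"tz":0,"wx":0,"wy":0,"wz":0,"claw":0.35},{"tx":-0.15,"ty":0.05,"tz":0,"wx":0,"wy":0,"wz":0,"claw":0.35},{"tx":-0.15,"ty":0.05,"tz":0.1,"wx":0,"wy":0,"wz":0,"claw":0.35},{"tx":-0.15,"ty":0.05,"tz":0.1,"wx":0,"wy":0,"wz":0,"claw":0.35}]'; python3 -c "
from h import *
want([.5378,-.0388,.1087],-.1552); print(sensors.observe()['ft_torque'])"
```

```text
clock: 13.93
position: [0.5382, -0.0405, 0.105]
ee_rot: [2.386, 2.041, -0.002]
force: [0.5, -5.7, -2.8]
width: 0.432
t 13.9333 pos [ 0.5382 -0.0405  0.105 ] F [ 0.5 -5.7 -2.8] w 0.432 | tx,ty,tz [ 0.17 -0.06 -0.37] w [ 0.03  0.12 -0.04]  q7 [ 0.22  0.48 -0.33  1.91  0.22  0.78 -0.39]
[-1.2526493  -0.35545041 -0.00780633]
```

```bash
python3 -m handwheel '[{"tx":-0.1,"ty":0,"tz":0,"wx":0,"wy":0,"wz":0,"claw":0.35},{"tx":-0.15,"ty":0,"tz":0,"wx":0,"wy":0,"wz":0,"claw":0.35},{"tx":-0.15,"ty":0,"tz":0.05,"wx":0,"wy":0,"wz":0,"claw":0.35},{"tx":-0.15,"ty":0,"tz":0.1,"wx":0,"wy":0,"wz":0,"claw":0.35}]'; python3 -c "
from h import *
want([.5378,-.0388,.1087],-.1552); print(sensors.observe()['ft_torque'])"
```

```text
clock: 14.27
position: [0.5377, -0.0411, 0.104]
ee_rot: [2.386, 2.042, -0.001]
force: [1.0, 0.1, -3.8]
width: 0.432
t 14.2667 pos [ 0.5377 -0.0411  0.104 ] F [ 1.   0.1 -3.8] w 0.432 | tx,ty,tz [ 0.23 -0.03 -0.47] w [0.   0.07 0.  ]  q7 [ 0.22  0.48 -0.33  1.91  0.22  0.78 -0.38]
[-0.10731845 -0.21123137 -0.03529978]
```

```bash
python3 -m handwheel '[{"tx":0,"ty":0,"tz":0.1,"wx":0,"wy":0,"wz":0,"claw":0.35},{"tx":0,"ty":0,"tz":0.2,"wx":0,"wy":0,"wz":0,"claw":0.35},{"tx":0,"ty":0,"tz":0.3,"wx":0,"wy":0,"wz":0,"claw":0.35},{"tx":0,"ty":0,"tz":0.4,"wx":0,"wy":0,"wz":0,"claw":0.35},{"tx":0,"ty":0,"tz":0.4,"wx":0,"wy":0,"wz":0,"claw":0.35}]'; python3 -c "
from h import *
want([.5378,-.0388,.1087],-.1552); print(sensors.observe()['ft_torque'])"
```

```text
clock: 14.68
position: [0.5377, -0.0413, 0.1001]
ee_rot: [2.386, 2.042, -0.002]
force: [-2.7, 1.3, 2.6]
width: 0.431
t 14.6833 pos [ 0.5377 -0.0413  0.1001] F [-2.7  1.3  2.6] w 0.431 | tx,ty,tz [ 0.25 -0.03 -0.86] w [ 0.    0.09 -0.01]  q7 [ 0.22  0.49 -0.33  1.92  0.22  0.77 -0.39]
[ 0.23979133  0.57056057 -0.05220718]
```

```bash
python3 -m handwheel '[{"tx":0.02,"ty":-0.02,"tz":0.1,"wx":0,"wy":0,"wz":0,"claw":0.35},{"tx":0.02,"ty":-0.03,"tz":0.2,"wx":0,"wy":0,"wz":0,"claw":0.35},{"tx":0.02,"ty":-0.03,"tz":0.3,"wx":0,"wy":0,"wz":0,"claw":0.35},{"tx":0.02,"ty":-0.03,"tz":0.4,"wx":0,"wy":0,"wz":0,"claw":0.35},{"tx":0.02,"ty":-0.03,"tz":0.5,"wx":0,"wy":0,"wz":0,"claw":0.35},{"tx":0.02,"ty":-0.03,"tz":0.5,"wx":0,"wy":0,"wz":0,"claw":0.35}]'; python3 -c "
from h import *
want([.5378,-.0388,.1087],-.1552); print(sensors.observe()['ft_torque'])"
```

```text
clock: 15.18
position: [0.5376, -0.0413, 0.0951]
ee_rot: [2.386, 2.041, -0.001]
force: [-3.6, 0.2, 6.1]
width: 0.431
t 15.1833 pos [ 0.5376 -0.0413  0.0951] F [-3.6  0.2  6.1] w 0.431 | tx,ty,tz [ 0.25 -0.02 -1.36] w [ 0.03  0.09 -0.02]  q7 [ 0.22  0.49 -0.33  1.92  0.22  0.76 -0.39]
[0.28155178 0.66143586 0.03359523]
```

```bash
python3 -m handwheel '[{"tx":0,"ty":-0.03,"tz":0.1,"wx":0,"wy":0,"wz":0,"claw":0.35},{"tx":0,"ty":-0.05,"tz":0.2,"wx":0,"wy":0,"wz":0,"claw":0.35},{"tx":0,"ty":-0.05,"tz":0.25,"wx":0,"wy":0,"wz":0,"claw":0.35},{"tx":0,"ty":-0.05,"tz":0.25,"wx":0,"wy":0,"wz":0,"claw":0.35}]'; python3 -c "
from h import *
want([.5378,-.0388,.1087],-.1552); print(sensors.observe()['ft_torque'])"
```

```text
clock: 15.52
position: [0.5376, -0.0413, 0.0929]
ee_rot: [2.386, 2.041, -0.0]
force: [-2.5, 0.7, 7.6]
width: 0.434
t 15.5167 pos [ 0.5376 -0.0413  0.0929] F [-2.5  0.7  7.6] w 0.434 | tx,ty,tz [ 0.24 -0.02 -1.58] w [ 0.08  0.09 -0.02]  q7 [ 0.22  0.49 -0.33  1.93  0.23  0.76 -0.39]
[ 0.22391658  0.52310709 -0.01163551]
```

```bash
python3 -m handwheel '[{"tx":0,"ty":0,"tz":0.05,"wx":0,"wy":0,"wz":0,"claw":0.35},{"tx":0,"ty":0,"tz":0.1,"wx":0,"wy":0,"wz":0,"claw":0.35},{"tx":0,"ty":0,"tz":0.15,"wx":0,"wy":0,"wz":0,"claw":0.35},{"tx":0,"ty":0,"tz":0.15,"wx":0,"wy":0,"wz":0,"claw":0.35},{"tx":0,"ty":0,"tz":0.15,"wx":0,"wy":0,"wz":0,"claw":0.35}]'; python3 -c "
from h import *
want([.5378,-.0388,.1087],-.1552); print(sensors.observe()['ft_torque'])"; python3 look.py 10
```

```text
clock: 15.93
position: [0.5377, -0.0412, 0.0926]
ee_rot: [2.385, 2.04, -0.0]
force: [-7.3, -0.2, 21.9]
width: 0.429
t 15.9333 pos [ 0.5377 -0.0412  0.0926] F [-7.3 -0.2 21.9] w 0.429 | tx,ty,tz [ 0.24 -0.02 -1.61] w [ 0.11  0.11 -0.02]  q7 [ 0.22  0.49 -0.33  1.93  0.23  0.75 -0.39]
[ 0.24459682  1.90866569 -0.01546926]
t 16.0333 pos [ 0.5377 -0.0413  0.0927] F [-6.6  0.7 22.2] w 0.429 | tx,ty,tz [ 0.28  0.   -1.81] w [ 0.11  0.11 -0.03]  q7 [ 0.22  0.49 -0.33  1.93  0.23  0.75 -0.39]
```

View pics/scene_10.png

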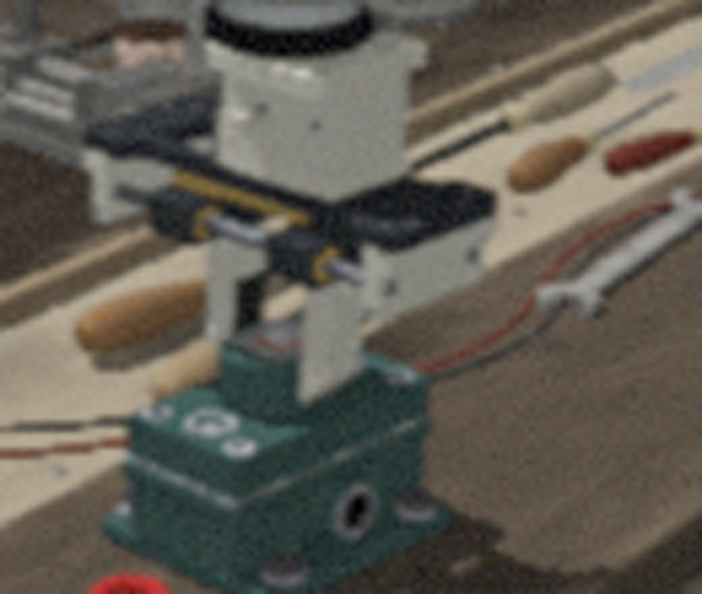

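```bash
python3 -m handwheel '[{"tx":0,"ty":-0.04,"tz":0,"wx":0,"wy":0,"wz":0,"claw":0.35},{"tx":0,"ty":-0.08,"tz":0.02,"wx":0,"wy":0,"wz":0,"claw":0.35},{"tx":0,"ty":-0.08,"tz":0.04,"wx":0,"wy":0,"wz":0,"claw":0.35},{"tx":0,"ty":-0.08,"tz":0.04,"wx":0,"wy":0,"wz":0,"claw":0.35},{"tx":0,"ty":-0.08,"tz":0.04,"wx":0,"wy":0,"wz":0,"claw":0.35},{"tx":0,"ty":-0.08,"tz":0.04,"wx":0,"wy":0,"wz":0,"claw":0.35}]'; python3 -c "
from h import *
p,d=vision.get_image('scene')
crop('scene',p,200,200,200,150,4,'pics/fin.png');np.savez('pics/scene_11.npz',p=p)
p,d=vision.get_image('top');np.savez('pics/top_11.npz',p=p)
want([.5378,-.0388,.1087],-.1552); print(sensors.observe()['ft_torque'])"; python3 fitc.py 11 .052
```

```text
clock: 16.53
position: [0.5376, -0.0412, 0.0927]
ee_rot: [2.385, 2.039, 0.001]
force: [-5.1, -0.8, 23.8]
width: 0.431
t 16.6333 pos [ 0.5376 -0.0413  0.0926] F [-5.   0.2 24.3] w 0.427 | tx,ty,tz [ 0.24 -0.01 -1.61] w [ 0.2   0.1  -0.04]  q7 [ 0.22  0.49 -0.33  1.93  0.23  0.75 -0.39]
[0.14962027 1.72242633 0.06191142]
scene dz -0.001 (array([ 0.54004525, -0.04427953, -0.14917795]), np.float64(-37.226028100667904))
scene dz 0 (array([ 0.5388412 , -0.04260871, -0.14887146]), np.float64(-37.17357944189443))
scene dz 0.001 (array([ 0.53781541, -0.04106369, -0.15173779]), np.float64(-37.11663997063611))
top (array([ 0.53288692, -0.04590287, -0.23799725]), np.float64(-87.32666100130272))
```

View pics/fin.png

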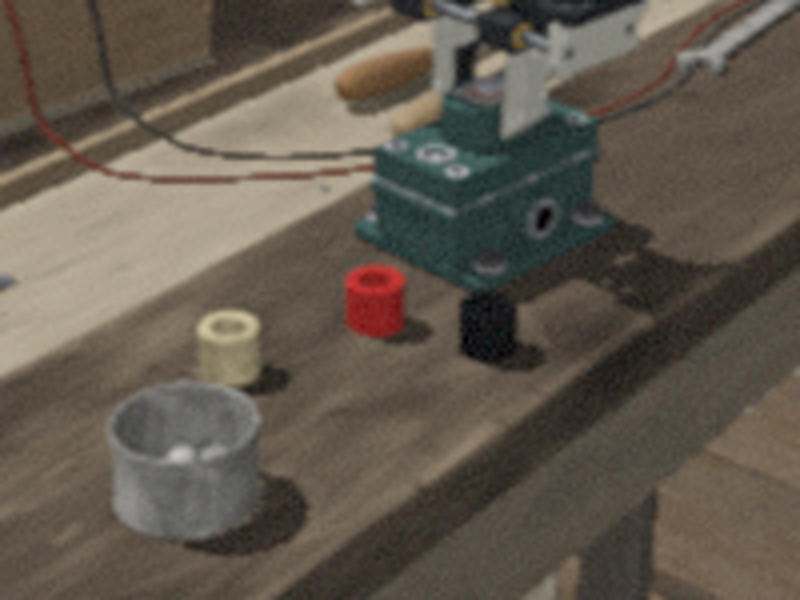

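```bash
python3 - <<'E'
from h import *
p=np.load("pics/scene_11.npz")["p"]
x0,y0,w,h,s=285,215,75,60,10
a=cv2.resize(p[y0:y0+h,x0:x0+w],None,fx=s,fy=s,interpolation=cv2.INTER_CUBIC)
cv2.imwrite("pics/z_raw.png",a)
def dr(x,y,yaw,pts,col):
    c,si=np.cos(yaw),np.sin(yaw);M=np.array([[c,-si,0],[si,c,0],[0,0,1]])
    q=(proj("scene",np.array(pts)@M.T+[x,y,0])-[x0,y0]+.5)*s-.5
    cv2.polylines(a,[q.round().astype(int)],False,col,1)
H=(.5369,-.0379,-.152)
dr(*H,[[.036,.067,.052],[-.036,.067,.052],[-.036,-.067,.052]],(0,0,255))
for z in(.052,.072): dr(*H,[[.035,.066,z],[-.035,.066,z],[-.035,-.066,z]],(0,255,255))
cv2.imwrite("pics/z_ov.png",a)
E
```

```text
(no output)
```

View pics/z_raw.png

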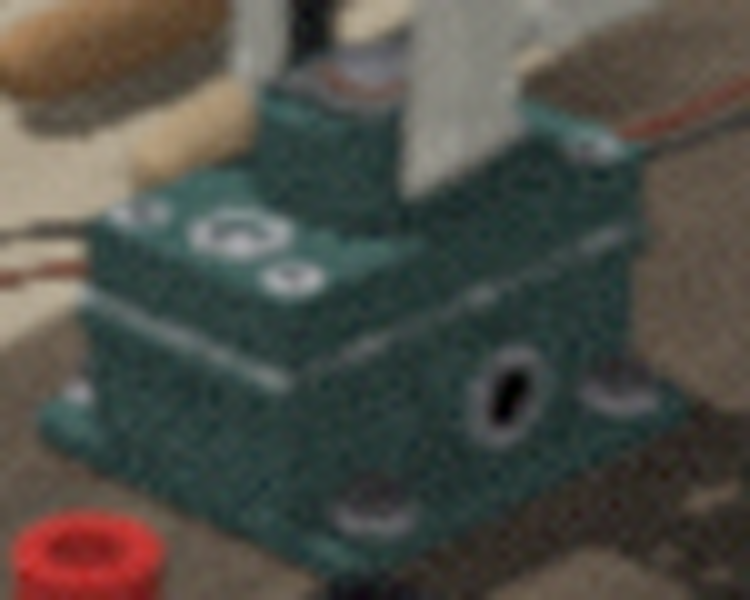

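View pics/z_ov.png

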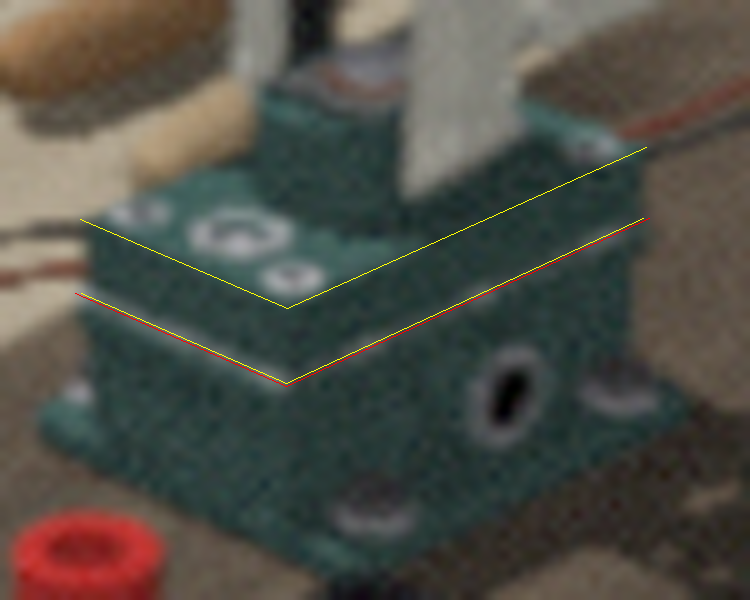

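```bash
python3 - <<'E'
from h import *
p,d=vision.get_image("top"); crop("top",p,130,180,200,110,4,"pics/tf.png")
X=tri(*[[0,0],[0,0]]) if 0 else None
want([.5378,-.0388,.0927],-.1552)
for l,z in(("nut_tin",.02),("oil_can",.05),("spanner",.004)):
    r=nets.cut_out(l,"top");print(l,[(round(float(a["score"]),2),np.round(a["uv"],1).tolist()) for a in r[:2]])
E
```

```text
t 16.6833 pos [ 0.5376 -0.0413  0.0927] F [-5.9  0.1 24.4] w 0.431 | tx,ty,tz [ 0.24 -0.02 -0.01] w [ 0.2   0.1  -0.03]  q7 [ 0.22  0.49 -0.33  1.93  0.23  0.75 -0.39]
nut_tin [(0.97, [205.8, 240.3])]
oil_can [(0.93, [165.0, 212.7])]
spanner [(0.83, [458.0, 234.3])]
```

View pics/tf.png

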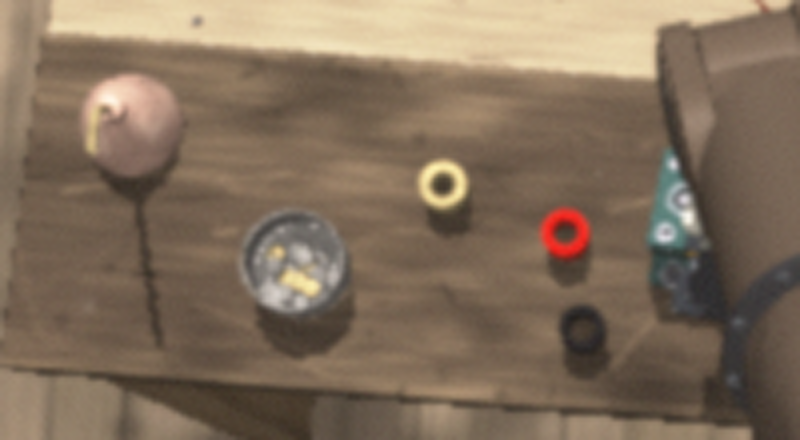

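The brass bush stands upright on the bench at crop pixel (443,185). The tin, oil can and spanner are where they started, and the push on the cover is steady at 24 N.

```bash
python3 -c "
from cell import arm
print(arm.sign_off())"
```

```text
the job is handed in; nothing more can be done
None
```

The job is handed in at about 16.7 s on the clock. The bush is off the housing, and the cover is on both dowels and held shut by the gripper.

- **Bush:** It stands upright on the bench at about (0.56, 0.185), roughly 22 cm from the housing's centre, and both cameras show it there.
- **Cover:** It went down over both dowels after I corrected a sideways load of about 6 N. Pressed against the plunger, it stopped hard at TCP z 0.0927, the height I expected for a closed joint from the pick-up on the bench. The last reading was a steady downward push of 24 N, with the grip set to 55 N. The wrist moment puts the push close to the middle of the cover.
- **Bystanders:** The nut tin, oil can and spanner show within about 3 pixels of where they started, which is about the detection noise.

**Checks that disagreed:**
- **Position:** The final TCP is about 2 mm from where the camera measurements had put it, along the dowel line. That is about the stated calibration error.
- **Closure:** The edge overlay in the scene view is about 1 pixel off the fully closed outline, equal to 1–2 mm. I relied on the hard stop and the force readings rather than the picture.
- **Side load:** About 5–6 N along −x was still on the cover at the end.

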